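Hook the splash cover into the acrylic drawer and shut it

ROBOT

A 7-joint arm with a two-finger parallel gripper is mounted at the origin on the work surface. World frame = base frame: x ahead of the robot, y to its left, z up, the work surface at z = 0. Lengths are in m, angles in rad, forces in N, time in s.
With the tool pointing down it reaches from about 0.425 to 0.8 m from the base axis. Payload 8.3 kg.
Tool frame: the origin (TCP) lies on the centre line of the jaws, within the pads' length; the fingertips stand 19 mm ahead of it and the grasp point (between the pads) is the TCP; x points along the fingers, z is the direction in which the jaws open and shut, and the axes are right-handed (so a half turn about x gives the same grasp; the last joint's range is limited). The gripper opens to 85 mm and grips with 20 to 120 N. Pads are 22 mm wide; open, the fingers measure 114 mm over their backs; the gripper's body (76 mm by 85 mm) begins 54 mm behind the grasp point. The pads swing forward as they close: fully open they stand 13 mm farther back than shut.
Start: joints at [1.039, 0.383, 0.016, 1.37, -0.006, 1.388, -0.046], TCP at [0.282, -0.558, 0.215] pointing down, gripper open.
Joint ranges: [-2.95, 2.95], [-0.25, 2.06], [-1.52, 1.56], [0.18, 2.33], [-1.44, 4.58], [0.02, 2.06], [-3.01, 3.01]. Speed limits (rad/s): [2.39, 2.39, 3.01, 3.01, 3.14, 3.14, 3.14].

INTERFACE

Orientations are given as [roll, pitch, yaw] about the fixed x, y, z axes, in that order (R = Rz(yaw) Ry(pitch) Rx(roll)).
In Python, from cell import status, capture, get_calibration, arm gives the robot as it stands.
- The arm moves only by the tool servo_tool, never from a script. Its argument "deltas" is one flat list of numbers, 7 for each row, row after row: the finger opening in mm, from 0 to 85.4, then the shift along the tool's x, y, z in units of 25 mm (1.0 is 25 mm), then the turn, a rotation vector about the tool's x, y, z in units of 6 degrees (1.0 is 6 degrees). In form: [grip, x, y, z, ax, ay, az, grip, x, y, z, ax, ay, az, ...]. A call has 1 to 10 rows; each row is the pose to reach, as a shift and turn from the pose measured when the call began, along the tool's axes at that moment; what a row does not reach only later rows make up. A row lasts 1/12 s, in which the tool goes at most 41.7 mm and 7.16 degrees, less where a joint would pass 70% of its speed; a pose out of reach is approached as far as the arm can. A call with a gripper value outside its range is refused whole. The fingers move at their own pace and stop on an object; "grip_force" is the grip in N (left out, the last holds). Time passes only in rows, so rows that repeat a pose let the fingers close. It gives the time, the measured TCP pose, the force and the opening at its end, in the units of the state.
- status.get_obs(): the state, without advancing time (a new reading comes with each control period).
- capture(name): name is "scene" or "side" or "wrist"; returns the picture (480x640x3 uint8, red, green, blue); there is no depth.
- get_calibration(name): a dict with "fx", "fy", "cx", "cy" (pixels), "world_from_camera" (4x4, takes a point from camera to world coordinates). Camera axes: x right, y up, looking along -z (the intrinsics and any distortion apply to the point x, -y, -z); pixel columns grow to the right and rows downward; lengths in m; the calibration is good to about 2 mm. A picture is of the moment at which its call begins: read the wrist's pose just before it. get_calibration takes no time and is no camera call; for the wrist camera it gives the pose at the moment of the call.
- arm.hand_in(): hands the job in, once; it reports no verdict.
The state is a dict: "time": time; "joint_positions": joint angles; "dq": joint speeds; "joint_efforts": joint torques, N m; "position": TCP position; "tool_rot": TCP orientation; "contact_force": force on the tool from outside, world axes, zero at the start; "ft_torque": the same for the moment, N m; "opening": finger opening in m.
Only numpy, scipy, OpenCV 4.12 (cv2) and the standard library are available. Lean on these libraries where they do the work, as an engineer would, in place of code of your own. Each camera call takes 0.05 s, during which the arm holds its last target. There are 200 camera calls.

TASK

Take the splash cover off its sloping rack and fit it over the clipper in the open drawer: with the cover held at a slant, back edge raised, hook its yellow tongue under the orange lip at the drawer's front, then swing the back edge down until the cover lies flat on the drawer's rails. Then push the drawer fully shut with the cover still flat in it. Leave the bottle, funnel and spacer standing where they are.

Things in the scene. Friction and masses are not known exactly. Their poses are not given: they have to be found in the camera images.
- cover_grip (a point): Centre of the splash cover's blue grip fin, half-way up it: 18 mm above the underside of the cover's plate. Fin 40 mm along x, 12 mm along y, 26 mm high. The cover's axes: x from its yellow tongue to its back edge, y across, z out of its upper face. It starts on its rack, sloping 30 degrees with the tongue low and roughly towards the robot. Pinch the fin across its 12 mm.
- cover_tongue (a point): Middle of the end edge of the cover's yellow tongue, half-way through the 5 mm plate: (-56, 0, -15.5) mm from cover_grip in the cover's axes, which it shares. The tongue is the first 14 mm of the plate and 100 mm wide.
- cover_back (a point): Middle of the cover's back edge, half-way through the plate: (56, 0, -15.5) mm from cover_grip in the cover's axes. The rigid plate is 5 mm thick and 112 mm long in all; its blue-green part behind the tongue is 98 mm long and 132 mm wide. The cover weighs about 0.12 kg.
- drawer_lip (a point): Middle of the inner edge of the orange lip, on its underside, about 50 mm up; moves with the drawer. Axes: x level, the drawer's closing direction (towards the housing), y across, z up. The lip is 4 mm thick, 150 mm wide and overhangs 13 mm from the drawer's white front, whose inner face is at x = -13 mm here. Behind the lip the opening is 106 mm long, so the 112 mm cover goes in only slanting.
- drawer_rails (a point): Point midway between the drawer's two rails, level with their tops, at their front ends: (11, 0, -7) mm from drawer_lip, same axes. The 10 mm wide rails run 95 mm along +x from here inside the side walls, 120 mm apart; in front of and between them is only the drawer's floor, 34 mm lower. Seated, the plate lies on the rails and the fin's centre is near (36, 0, 18) mm from here.
- drawer_crosswall (a point): Middle of the top edge of the cross wall behind the front compartment, on its near face: (106, 0, -2) mm from drawer_lip, same axes. The compartment is 119 mm long from the front's inner face to here and 140 mm wide between side walls as high as this point. Seated, the cover's back edge is 0 to 7 mm short of this wall and its tongue 6 to 13 mm under the lip.
- drawer_front (a point): Point on the middle of the drawer's outer (white) front face, 34 mm above the work surface; the face spans 4 to 54 mm in height and 150 mm in width. Same axes as drawer_lip: push along +x to shut.
- drawer (a joint): How far the clear acrylic drawer stands open, m: 0 fully shut (front level with the housing's front face), 0.175 fully open; starts at 0.130 to 0.160. It slides with about 2 N of friction and stays where it is left.
- unit: Fixed clear acrylic housing, 250 mm deep, 170 mm wide, 90 mm high with white top edges; origin at the bottom middle of its front face, x into it, z up. The drawer slides out of it along -x. Its inside height is 86 mm, so the fin passes under its roof.
- rack: Fixed aluminium rack whose board slopes 30 degrees, rising along its +x, with a toe at the low end, 8 mm high above the board, which the tongue rests against; about 125 mm long, 100 mm wide, 77 mm high at the back. Origin on the work surface under the board's middle; the board's upper face is 43 mm up there.
- clipper: Folded steel nail clipper, 13 x 58 x 11 mm, loose on the drawer's floor in the front compartment, lying across it; origin in the middle of its underside. It stays there, under the cover.
- med_bottle: Closed amber medicine bottle, 52 mm across, 85 mm high, white cap. Its origin is the middle of its underside; z up. A bystander: leave it standing where it is.
- funnel: White plastic funnel standing mouth down, 84 mm across, 85 mm high. Its origin is the middle of its underside; z up. A bystander: leave it standing where it is.
- spacer: Grey inhaler spacer standing on end, 54 mm across, 122 mm high. Its origin is the middle of its underside; z up. A bystander: leave it standing where it is.

How it is judged:
On the way, in this order (a step that is already met when the one before it is completed fails the run):
1. the slanting cover's tongue is hooked at least 4 mm under the lip, back edge raised (cover sloping by more than 8 degrees) (x of cover_tongue in the frame of drawer_lip between -0.018 and -0.004 m and z of cover_tongue in the frame of drawer_lip between -0.035 and -0.003 m and y of cover_tongue in the frame of drawer_lip between -0.012 and 0.012 m and angle between the z axis of cover_grip and the z axis of drawer_lip, either way round above 0.14 rad), for 0.1 s.
2. the cover lies flat on the rails with its tongue under the lip while the drawer is still open (angle between the z axis of cover_grip and the z axis of drawer_lip, either way round below 0.05 rad and x of cover_grip in the frame of drawer_lip between 0.037 and 0.054 m and y of cover_grip in the frame of drawer_lip between -0.008 and 0.008 m and z of cover_grip in the frame of drawer_lip between 0.007 and 0.0145 m and x of cover_tongue in the frame of drawer_lip below -0.004 m and z of cover_tongue in the frame of drawer_lip below -0.002 m and value of joint drawer above 0.09 m), for 0.3 s.
At the end, for the whole second after the job is handed in: The drawer is shut (within 6 mm) and still, the cover lies flat on its rails (within 3 degrees, 3.5 mm in height and 8 mm sideways) with its tongue at least 4 mm under the lip, and the clipper is in the front compartment under it (angle between the z axis of cover_grip and the z axis of drawer_lip, either way round below 0.05 rad and x of cover_grip in the frame of drawer_lip between 0.037 and 0.054 m and y of cover_grip in the frame of drawer_lip between -0.008 and 0.008 m and z of cover_grip in the frame of drawer_lip between 0.007 and 0.0145 m and x of cover_tongue in the frame of drawer_lip below -0.004 m and z of cover_tongue in the frame of drawer_lip below -0.002 m and value of joint drawer below 0.006 m and x of clipper in the frame of drawer_lip between -0.013 and 0.106 m and z of clipper in the frame of drawer_lip below -0.02 m and velocity of joint drawer between -0.01 and 0.01 m/s); the robot touches nothing.
It fails at once if the medicine bottle is knocked over or moved more than 40 mm (angle between med_bottle's own z axis and vertical above 0.4 rad or distance of med_bottle from where it was at the start of the episode above 0.04 m).
It fails at once if the funnel is knocked over or moved more than 40 mm (angle between funnel's own z axis and vertical above 0.4 rad or distance of funnel from where it was at the start of the episode above 0.04 m).
It fails at once if the inhaler spacer is knocked over or moved more than 40 mm (angle between spacer's own z axis and vertical above 0.4 rad or distance of spacer from where it was at the start of the episode above 0.04 m).
It also fails if it takes over 58 s, if anything falls off the work surface, if the arm or the gripper's body presses on something with over 40 N, if the wrist force passes 120 N, or if a joint passes its speed limit or range.

## Working session

There is one attempt and no reset: what is moved stays moved. The work goes in short steps, Python scripts to look and compute and a tool call to move; the robot and the scene stay as the last step left them, time stands still between calls to the robot, and variables do not carry over. Pictures are saved under pics/ and viewed, about 8 in all and at most 12, crops included, and the job is handed in when it is done.

Besides the shell and the picture viewer there is one more tool, called after "Emit:" as name(argument=value, ...) on one line, values as JSON. servo_tool: Moves the arm, as the interface text tells. Its arguments: {"type":"object","properties":{"deltas":{"type":"array"},"grip_force":{"type":"number"}},"required":["deltas"]}

```bash
ls; mkdir -p pics
python3 - <<'E'
from cell import status, capture, get_calibration
import cv2, numpy as np
for n in ["scene","side"]:
    im=capture(n); cv2.imwrite(f"pics/{n}0.png",im[:,:,::-1])
    c=get_calibration(n); print(n,{k:(np.round(v,4).tolist()) for k,v in c.items()})
print(status.get_obs())
E
```

```text
pics
scene {'fx': 604.291, 'fy': 604.291, 'cx': 319.0755, 'cy': 238.7254, 'world_from_camera': [[0.1445, -0.8485, 0.5091, 1.1478], [0.9895, 0.1293, -0.0653, -0.0817], [-0.0105, 0.5131, 0.8583, 0.9691], [0.0, 0.0, 0.0, 1.0]]}
side {'fx': 563.3201, 'fy': 563.3201, 'cx': 315.0771, 'cy': 236.0551, 'world_from_camera': [[0.9919, 0.0903, -0.0893, 0.5061], [-0.1253, 0.5787, -0.8059, -0.8589], [-0.0211, 0.8105, 0.5853, 0.6793], [0.0, 0.0, 0.0, 1.0]]}
{'time': 0.1, 'joint_positions': array([ 1.03911612,  0.38415229,  0.01637679,  1.37108117, -0.00632623,
        1.388191  , -0.04650503]), 'dq': array([ 6.66571162e-04, -1.46745523e-03,  5.53512527e-05, -4.12971887e-03,
        7.85235623e-04, -1.80364208e-03, -5.30093191e-04]), 'joint_efforts': array([ 1.92443520e-03, -6.29136443e+01,  8.46642684e-01, -3.72759926e+01,
        1.65596406e-02,  1.05412063e-02, -3.31824492e-05]), 'position': array([ 0.28219126, -0.55711374,  0.21436547]), 'tool_rot': array([-3.14088073,  1.56901276,  2.04034023]), 'contact_force': array([-0.83781217,  0.66824183,  1.00236219]), 'ft_torque': array([-0.04818293, -0.02168171, -0.03729514]), 'opening': 0.0854414918638227}
```

Create h.py:
```python
import numpy as np, cv2
from cell import status, capture, get_calibration
from scipy.spatial.transform import Rotation as R
def K(c): return np.array([[c["fx"],0,c["cx"]],[0,c["fy"],c["cy"]],[0,0,1.]])
def ray(name,uv,c=None):
    c=c or get_calibration(name); T=np.array(c["world_from_camera"])
    d=np.array([(uv[0]-c["cx"])/c["fx"],-(uv[1]-c["cy"])/c["fy"],-1.])
    return T[:3,3],T[:3,:3]@d
def onz(name,uv,z,c=None):
    o,d=ray(name,uv,c); return o+d*(z-o[2])/d[2]
def proj(name,p,c=None):
    c=c or get_calibration(name); T=np.array(c["world_from_camera"])
    q=(np.atleast_2d(p)-T[:3,3])@T[:3,:3]
    return np.c_[c["cx"]+c["fx"]*q[:,0]/-q[:,2], c["cy"]-c["fy"]*q[:,1]/-q[:,2]]
```

```text
(no output)
```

View pics/scene0.png

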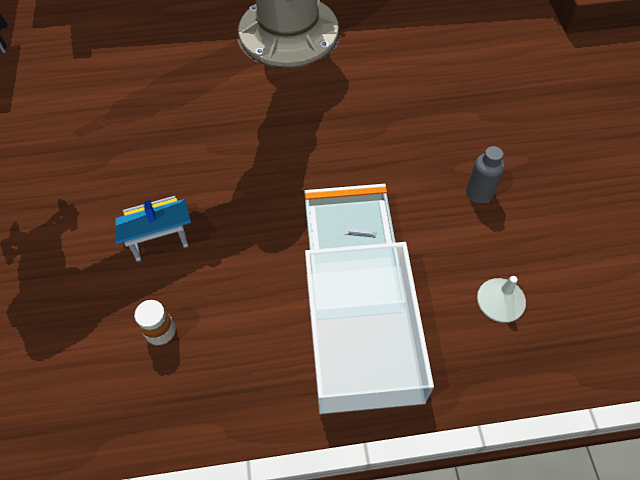

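View pics/side0.png

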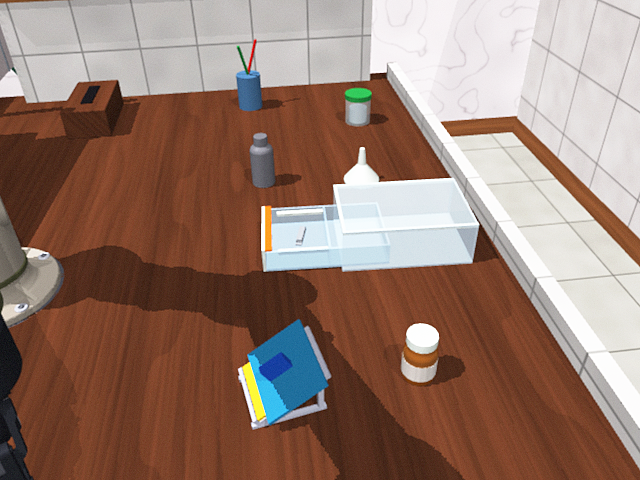

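Scene: the cover is on the rack around (150,212), the drawer lip at (345,191), and the bottle (155,320), spacer (487,175) and funnel (502,298) are clear of both. Side view: cover at (288,370), lip at (267,230). I'll zoom in on both for corner pixels.

Run:
```python
import cv2, numpy as np
a=cv2.imread("pics/scene0.png"); b=cv2.imread("pics/side0.png")
def crop(im,x,y,w,h,s): return cv2.resize(im[y:y+h,x:x+w],None,fx=s,fy=s,interpolation=cv2.INTER_CUBIC)
A=crop(a,105,185,100,75,4); B=crop(b,230,310,100,75*5//3,0) if 0 else crop(b,230,315,100,115,2.6)
C=crop(a,300,180,133,100,3)
D=crop(b,250,195,133,100,3)
cv=np.zeros((600,800,3),np.uint8)
for im,x,y in [(A,0,0),(C,400,0),(B,0,300),(D,400,300)]:
    h,w=im.shape[:2]; h=min(h,600-y); cv[y:y+h,x:x+w]=im[:h,:min(w,800-x)]
cv2.imwrite("pics/crops.png",cv)
```

```text
(no output)
```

View pics/crops.png

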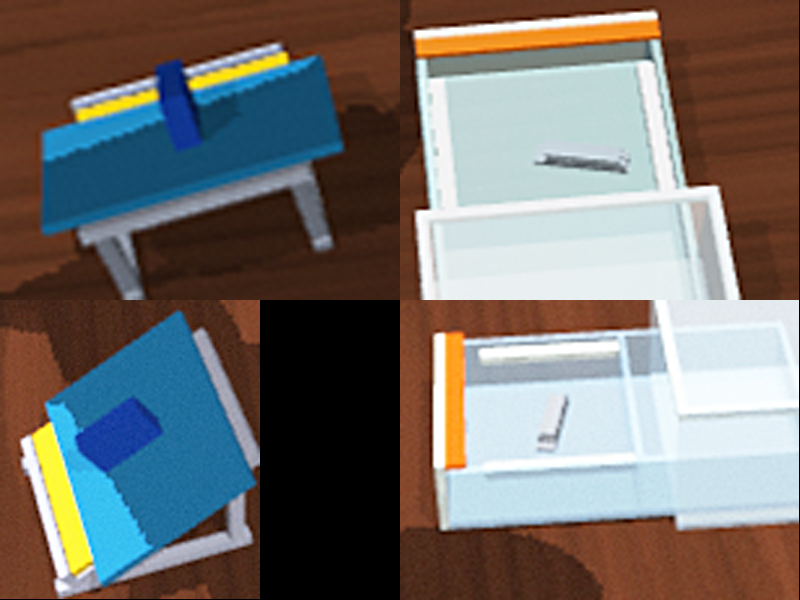

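```bash
cat > fit.py <<'E'
from h import *
from scipy.optimize import least_squares
cs,cd=get_calibration("scene"),get_calibration("side")
# cover: [x,y,z,yaw,pitch,roll]
P=np.array([[-42,-66,-13],[-42,66,-13],[56,66,-13],[56,-66,-13]])/1e3
uvs=np.array([[115.5,218],[184.5,199.2],[190.5,221.8],[115.8,241.5]])
uvd=np.array([[268.5,423.8],[248.5,354.6],[299.2,319.2],[328,387]])
def pose(p): return R.from_euler('ZYX',p[3:6]),p[:3]
def f(p):
    r,t=pose(p); w=r.apply(P)+t
    return np.r_[(proj("",w,cs)-uvs).ravel(),(proj("",w,cd)-uvd).ravel(),(p[4]+np.pi/6)*300,p[5]*300]
s=least_squares(f,[0.5,-0.3,0.08,0,-.52,0]); p=s.x
print("cover grip",p.round(4),"res",s.fun.round(1))
r,t=pose(p); print("tongue",(r.apply([-.056,0,-.0155])+t).round(4),"back",(r.apply([.056,0,-.0155])+t).round(4))
# unit: x,y,yaw,q ; lip at unit x = -q+? : front outer face at -q
U=[]
def g(p):
    x,y,yaw,q,tf=p
    r=R.from_euler('z',yaw)
    H=np.array([[0,-.085,.09],[0,.085,.09]])
    L=np.array([[-q+tf+.013,-.075,.050],[-q+tf+.013,.075,.050],[-q+tf,-.075,.054],[-q+tf,.075,.054]])
    L2=np.array([[-q+tf+.013,-.075,.054],[-q+tf+.013,.075,.054],[-q,-.075,.054],[-q,.075,.054]])
    w=lambda A:r.apply(A)+[x,y,0]
    return np.r_[(proj("",w(H),cs)-[[305.7,250.7],[406.3,242.5]]).ravel(),
      (proj("",w(L),cs)-[[305.7,199],[387.3,192.7],[305,190.7],[385.7,185]]).ravel(),
      (proj("",w(L2),cd)-[[271.8,250.6],[271,206.5],[264.8,250.8],[261.8,206.3]]).ravel(),(tf-.006)*500]
s=least_squares(g,[.56,0,0,.14,.006]); p=s.x; print("unit",p.round(4),"res",s.fun.round(1))
r=R.from_euler('z',p[2]); T=[p[0],p[1],0]
print("lip",(r.apply([-p[3]+p[4]+.013,0,.05])+T).round(4))
E
python3 fit.py
```

```text
cover grip [ 5.051e-01 -3.094e-01  5.490e-02  1.793e-01 -5.229e-01  5.000e-04] res [ 0.   1.4  0.4  1.2 -1.1  0.4 -1.2  1.7 -0.8  0.2 -0.8  0.  -0.   0.1
 -1.6 -2.3  0.2  0.2]
tongue [ 0.465  -0.3167  0.0135] back [ 0.5605 -0.2993  0.0695]
unit [ 0.651   0.0442 -0.0456  0.1469  0.0026] res [-0.1  0.5 -0.3 -0.5 -0.3  0.9 -1.3  0.1 -0.3  2.2 -0.7  0.9 -0.7 -2.
 -1.1 -1.6 -2.2 -1.7  0.5 -1.  -1.7]
lip [0.5198 0.0502 0.05  ]
```

```bash
cat >> h.py <<'E'
def toolR(yaw,slope,flip):
    """tool orientation that grips a cover with given yaw and slope (back raised)"""
    C=R.from_euler('ZYX',[yaw,-slope,0]).as_matrix(); z=C[:,1]*flip; x=-C[:,2]
    return R.from_matrix(np.c_[x,np.cross(z,x),z])
def cur():
    o=status.get_obs(); return o,R.from_euler('xyz',o["tool_rot"]),np.array(o["position"])
def go(p,yaw,slope,flip):
    o,r,t=cur(); d=r.inv().apply(np.array(p)-t)/.025
    rv=(r.inv()*toolR(yaw,slope,flip)).as_rotvec(degrees=True)/6
    print("delta",d.round(2),"rot",rv.round(2),"flip",flip)
    return d,rv
E
python3 - <<'E'
from h import *
print(cur()[1].as_matrix().round(3))
for uv,z,n in [((150,312),.085,'bottle'),((494,153),.122,'spacer'),((502,300),0.0,'funnel')]: print(n,onz("scene",uv,z).round(3))
g=np.array([.505,-.309,.055]); 
for f in (1,-1):
    T=toolR(.179,np.pi/6,f).as_matrix()
    go(g-T[:,0]*.12,.179,np.pi/6,f)
E
```

```text
[[-0.001  0.892  0.452]
 [ 0.002  0.452 -0.892]
 [-1.    -0.    -0.002]]
bottle [ 0.718 -0.301  0.085]
spacer [0.517 0.316 0.122]
funnel [0.745 0.291 0.   ]
delta [ 2.23 10.14 -5.51] rot [-26.38  -7.07  -1.06] flip 1
delta [ 2.23 10.14 -5.51] rot [ 2.7  -0.74  4.97] flip -1
```

Emit:
servo_tool(deltas=[85,0.3,1.5,-0.8,0.3,0,0.5,85,0.6,3,-1.6,0.7,-0.1,1.2,85,0.9,4.5,-2.4,1.1,-0.2,2,85,1.2,6,-3.2,1.5,-0.3,2.8,85,1.6,7.4,-4,1.9,-0.5,3.6,85,1.9,8.8,-4.8,2.3,-0.6,4.3,85,2.2,10.1,-5.5,2.7,-0.7,5,85,2.2,10.1,-5.5,2.7,-0.7,5,85,2.2,10.1,-5.5,2.7,-0.7,5])

```text
time: 0.85
position: [0.4445, -0.3168, 0.1577]
tool_rot: [1.587, 1.046, 0.197]
contact_force: [0.8, -1.6, 0.7]
opening: 0.0851
```

Run:
```python
from h import *
o,r,t=cur(); print(t.round(4),o["joint_positions"].round(2))
c=get_calibration("wrist"); im=capture("wrist"); cv2.imwrite("pics/w1.png",im[:,:,::-1])
import pickle; pickle.dump((im,c),open("w1.pkl","wb"))
g=np.array([.505,-.309,.055]); T=toolR(.179,np.pi/6,-1).as_matrix(); go(g-T[:,0]*.12,.179,np.pi/6,-1)
C=R.from_euler('ZYX',[.179,-.523,0])
print(proj("",C.apply(np.array([[-42,-66,-13],[-42,66,-13],[56,66,-13],[56,-66,-13],[-20,0,13],[20,0,13]])/1e3)+g,c).round())
```

```text
[ 0.4445 -0.3168  0.1577] [ 1.    0.08 -0.14  2.   -0.58  0.88 -0.19]
delta [0.03 0.03 0.01] rot [-0.   -0.05 -0.02] flip -1
[[412. 269.]
 [241. 268.]
 [233. 138.]
 [420. 138.]
 [326. 252.]
 [327. 195.]]
```

View pics/w1.png

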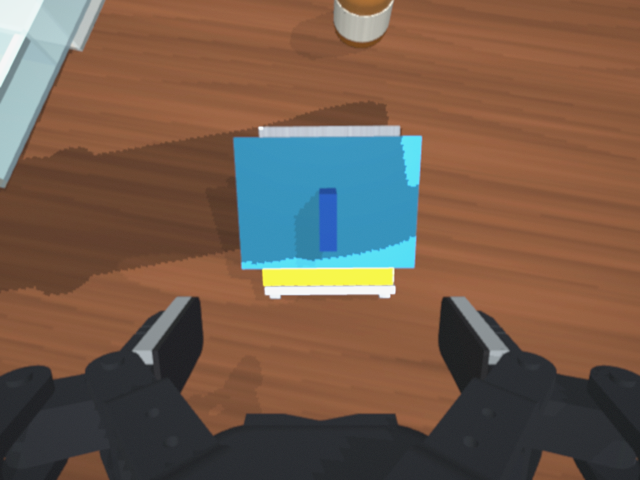

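Wrist view: plate corners at (242,270), (416,269), (422,136), (234,137), with the fin at x≈328. These agree with the predicted pixels to 1–4 px, so I'll descend and grip.

Emit:
servo_tool(deltas=[85,1,0,0,0,0,0,60,2,0,0,0,0,0,50,3,0,0,0,0,0,45,3.7,0,0,0,0,0,40,4.2,0,0,0,0,0,40,4.4,0,0,0,0,0,40,4.4,0,0,0,0,0,40,4.4,0,0,0,0,0])

```text
time: 1.57
position: [0.4992, -0.3105, 0.0646]
tool_rot: [1.579, 1.045, 0.188]
contact_force: [0.2, -0.6, 0.4]
opening: 0.0399
```

Emit:
servo_tool(deltas=[25,0,0,0,0,0,0,15,0,0,0,0,0,0,5,0,0,0,0,0,0,5,0,0,0,0,0,0,5,0,0,0,0,0,0,5,0,0,0,0,0,0], grip_force=60)

```text
time: 2.07
position: [0.4992, -0.3106, 0.0648]
tool_rot: [1.578, 1.045, 0.187]
contact_force: [-0.4, -0.1, 0.3]
opening: 0.005
```

Run:
```python
from h import *
ims=[capture(n)[:,:,::-1] for n in ("side","wrist")]
a=cv2.resize(ims[0][280:460,200:420],None,fx=1.8,fy=1.8,interpolation=cv2.INTER_CUBIC)
b=cv2.resize(ims[1],(400,300)); cv=np.zeros((330,800,3),np.uint8); cv[:a.shape[0],:a.shape[1]]=a; cv[:300,400:]=b
cv2.imwrite("pics/g1.png",cv); print(status.get_obs()["opening"])
```

```text
0.004808353899754149
```

View pics/g1.png

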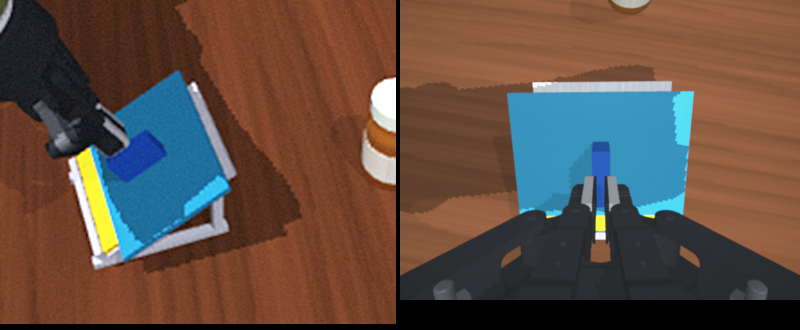

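Run:
```python
from h import *
o,r,t=cur(); x=r.apply([1,0,0])
g=np.array([.505,-.309,.055])
C=R.from_euler('ZYX',[.179,-.523,0]); F=C.apply(np.array([[-20,0,13],[20,0,13],[-20,0,-13],[20,0,-13]])/1e3)+g
Q=np.array([t,t+.019*x,*F])
sd=proj("side",Q); wr=proj("wrist",Q)
print("side crop",((sd-[200,280])*1.8).round(), "wrist half",(wr*.625+[400,0]).round())
print("tip in cover",C.inv().apply(t+.019*x-g).round(4))
```

```text
side crop [[128. 150.]
 [141. 161.]
 [107. 163.]
 [148. 135.]
 [124. 178.]
 [165. 150.]] wrist half [[600. 181.]
 [600. 171.]
 [600. 208.]
 [600. 153.]
 [600. 191.]
 [600. 143.]]
tip in cover [-0.0003 -0.0004 -0.0076]
```

The fingers shut just above the fin: tips appear at (125,148) in the side crop and the fin top line is at (107,163)–(148,135). I'll open and advance in small steps, watching the force.

Emit:
servo_tool(deltas=[30,0,0,0,0,0,0,30,0,0,0,0,0,0,30,0.1,0,0,0,0,0,30,0.2,0,0,0,0,0,30,0.2,0,0,0,0,0])

```text
time: 2.58
position: [0.5017, -0.3096, 0.0598]
tool_rot: [1.58, 1.046, 0.189]
contact_force: [0.0, 0.7, 0.9]
opening: 0.0299
```

Emit:
servo_tool(deltas=[30,0.1,0,0,0,0,0,30,0.2,0,0,0,0,0,30,0.2,0,0,0,0,0])

```text
time: 2.83
position: [0.5042, -0.3087, 0.0549]
tool_rot: [1.582, 1.046, 0.191]
contact_force: [0.1, 0.4, -0.2]
opening: 0.03
```

Emit:
servo_tool(deltas=[30,0.1,0,0,0,0,0,30,0.2,0,0,0,0,0,30,0.2,0,0,0,0,0])

```text
time: 3.08
position: [0.5067, -0.3078, 0.05]
tool_rot: [1.583, 1.046, 0.192]
contact_force: [0.6, -0.9, -0.2]
opening: 0.03
```

Emit:
servo_tool(deltas=[20,0,0,0,0,0,0,12,0,0,0,0,0,0,5,0,0,0,0,0,0,5,0,0,0,0,0,0,5,0,0,0,0,0,0], grip_force=60)

```text
time: 3.5
position: [0.5067, -0.308, 0.0501]
tool_rot: [1.582, 1.046, 0.192]
contact_force: [-1.6, -0.6, 1.8]
opening: 0.0094
```

Emit:
servo_tool(deltas=[0,0,0,0,0,0,0,0,0,0,0,0,0,0,0,0,0,0,0,0,0,0,0,0,0,0,0,0], grip_force=60)

```text
time: 3.83
position: [0.5067, -0.308, 0.0502]
tool_rot: [1.582, 1.046, 0.192]
contact_force: [-1.4, 0.2, 0.5]
opening: 0.0095
```

Run:
```python
from h import *
ims=[capture(n)[:,:,::-1] for n in ("side","wrist")]
a=cv2.resize(ims[0][280:460,200:420],None,fx=1.8,fy=1.8,interpolation=cv2.INTER_CUBIC)
b=cv2.resize(ims[1],(400,300)); cv=np.zeros((330,800,3),np.uint8); cv[:a.shape[0],:a.shape[1]]=a; cv[:300,400:]=b
cv2.imwrite("pics/g2.png",cv); print(status.get_obs()["opening"])
```

```text
0.009500156462922293
```

View pics/g2.png

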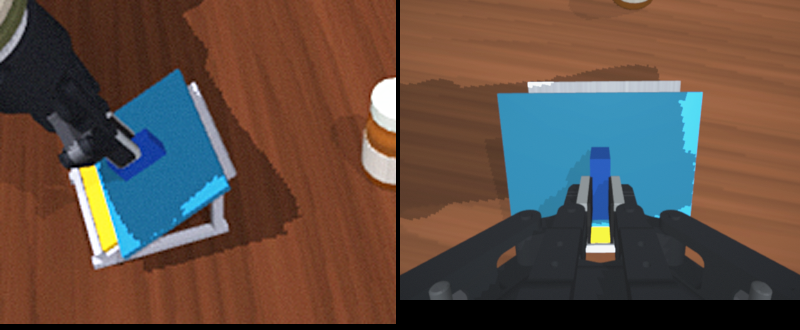

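Gripped at 9.5 mm opening, but the tips at (132,160) hold only the upper, front part of the fin. I'll open and go deeper until the plate is felt.

Emit:
servo_tool(deltas=[25,0,0,0,0,0,0,25,0,0,0,0,0,0,25,0.1,0,0,0,0,0,25,0.2,0,0,0,0,0,25,0.2,0,0,0,0,0])

```text
time: 4.35
position: [0.5092, -0.3071, 0.0453]
tool_rot: [1.584, 1.046, 0.193]
contact_force: [-0.3, -0.0, 0.1]
opening: 0.0249
```

Emit:
servo_tool(deltas=[25,0.06,0,0,0,0,0,25,0.12,0,0,0,0,0,25,0.12,0,0,0,0,0])

```text
time: 4.6
position: [0.5107, -0.3066, 0.0423]
tool_rot: [1.585, 1.047, 0.194]
contact_force: [0.3, 1.1, 0.0]
opening: 0.025
```

Run:
```python
from h import *
import pickle
im,c=pickle.load(open("w1.pkl","rb"))
o,r,t=cur(); c2=get_calibration("wrist"); T=np.array(c2["world_from_camera"])
print("fx",c["fx"], "cam in tool",r.inv().apply(T[:3,3]-t).round(4)); print((r.inv().as_matrix()@T[:3,:3]).round(3))
# tool points -> wrist pixels
for X in (-.02,-.01,0,.01,.019): print(X,proj("",r.apply([[X,0,.0427],[X,0,-.0427],[X,.011,0.006],[X,-.011,.006]])+t,c2).round().tolist())
```

```text
fx 399.6691120899451 cam in tool [-1.575e-01  6.880e-02 -1.000e-04]
[[ 0.001  0.271 -0.963]
 [ 0.001  0.963  0.271]
 [ 1.    -0.001  0.   ]]
-0.02 [[434.0, 311.0], [208.0, 310.0], [337.0, 284.0], [336.0, 337.0]]
-0.01 [[427.0, 299.0], [214.0, 299.0], [336.0, 274.0], [335.0, 324.0]]
0 [[421.0, 289.0], [220.0, 289.0], [335.0, 265.0], [334.0, 313.0]]
0.01 [[416.0, 280.0], [226.0, 280.0], [334.0, 257.0], [334.0, 303.0]]
0.019 [[411.0, 273.0], [230.0, 273.0], [334.0, 251.0], [333.0, 294.0]]
```

Emit:
servo_tool(deltas=[25,0.1,0,0,0,0,0,25,0.2,0,0,0,0,0,25,0.2,0,0,0,0,0])

```text
time: 4.85
position: [0.5132, -0.3057, 0.0374]
tool_rot: [1.586, 1.047, 0.196]
contact_force: [0.1, 0.8, 0.2]
opening: 0.0249
```

Emit:
servo_tool(deltas=[25,0.08,0,0,0,0,0,25,0.16,0,0,0,0,0,25,0.16,0,0,0,0,0])

```text
time: 5.1
position: [0.5152, -0.3049, 0.0335]
tool_rot: [1.587, 1.047, 0.197]
contact_force: [-1.1, 0.2, -0.0]
opening: 0.025
```

Run:
```python
from h import *
o,r,t=cur(); print(o["contact_force"].round(1),t.round(4))
ims=[capture(n)[:,:,::-1] for n in ("side","wrist")]
a=cv2.resize(ims[0][310:420,220:330],(400,400),interpolation=cv2.INTER_CUBIC)
b=cv2.resize(ims[1][200:400,220:420],(400,400),interpolation=cv2.INTER_CUBIC); cv2.imwrite("pics/g3.png",np.hstack([a,b]))
```

```text
[-1.1  0.2 -0. ] [ 0.5152 -0.3049  0.0335]
```

View pics/g3.png

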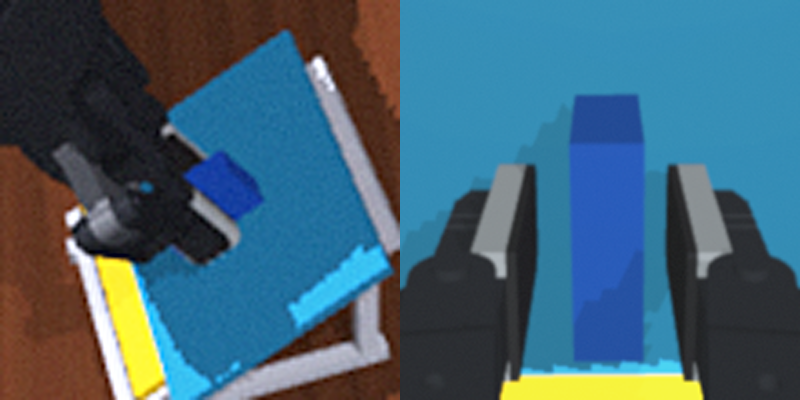

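Wrist crop: the fin sits centred between the pads at columns 570–643, so the grasp is now deep. Pads and fin geometry put the real fingertips about 14 mm behind the reported TCP, not 19 mm ahead of it. I'll use measured tool-to-cover offsets from here. Shifting 5 mm along tool y to centre on the fin, then gripping.

Emit:
servo_tool(deltas=[25,0,0.1,0,0,0,0,25,0,0.2,0,0,0,0,12,0,0.2,0,0,0,0,3,0,0.2,0,0,0,0,0,0,0.2,0,0,0,0,0,0,0.2,0,0,0,0,0,0,0.2,0,0,0,0], grip_force=80)

```text
time: 5.78
position: [0.5202, -0.3046, 0.0372]
tool_rot: [1.584, 1.046, 0.194]
contact_force: [-0.0, 1.5, 5.6]
opening: 0.0103
```

Run:
```python
from h import *
o,r,t=cur()
g=np.array([.505,-.309,.055]); C=R.from_euler('ZYX',[.179,-.523,0])
print("grip in tool",r.inv().apply(g-t).round(4)," cover-in-tool rotvec deg", (toolR(0,0,-1).inv()*R.identity()).as_matrix().round(2).tolist())
print("mis-align deg", (toolR(.179,.523,-1).inv()*r).as_rotvec(degrees=True).round(2), o["opening"])
# lift target: TCP straight up 0.16
print("up 0.15 in tool units",r.inv().apply([0,0,.15/.025]).round(2))
```

```text
grip in tool [-0.0233 -0.0047  0.0014]  cover-in-tool rotvec deg [[0.0, 0.0, -1.0], [1.0, 0.0, 0.0], [0.0, -1.0, 0.0]]
mis-align deg [-0.01  0.44  0.11] 0.010319042453206553
up 0.15 in tool units [-5.19  3.01 -0.04]
```

Emit:
servo_tool(deltas=[0,-0.4,0.2,0,0,0,0,0,-1.2,0.7,0,0,0,0,0,-2.2,1.3,0,0,0,0,0,-3.2,1.85,0,0,0,0,0,-4.2,2.4,0,0,0,0,0,-5,2.9,0,0,0,0,0,-5.2,3,0,0,0,0,0,-5.2,3,0,0,0,0])

```text
time: 6.45
position: [0.5205, -0.3064, 0.1897]
tool_rot: [1.577, 1.044, 0.189]
contact_force: [-0.2, -0.7, -1.1]
opening: 0.0103
```

Run:
```python
from h import *
import pickle
o,r,t=cur(); c=get_calibration("wrist"); w=capture("wrist"); s=capture("side"); print(o["opening"],t)
pickle.dump((w,c,r.as_quat(),t),open("w2.pkl","wb"))
cv2.imwrite("pics/lift.png",np.vstack([np.hstack([cv2.resize(s,(400,300)),cv2.resize(w,(400,300))])])[:,:,::-1])
# colour segmentation of wrist view: corners of plate/tongue
hsv=cv2.cvtColor(w,cv2.COLOR_RGB2HSV)
for n,lo,hi in [("teal",(92,120,100),(106,255,255)),("yellow",(22,150,120),(34,255,255)),("blue",(108,120,60),(122,255,255))]:
    m=cv2.inRange(hsv,np.array(lo),np.array(hi)); m=cv2.morphologyEx(m,cv2.MORPH_OPEN,np.ones((3,3)))
    k,_=cv2.findContours(m,cv2.RETR_EXTERNAL,cv2.CHAIN_APPROX_NONE)
    for q in sorted(k,key=cv2.contourArea)[-2:]: print(n,cv2.contourArea(q),cv2.approxPolyDP(cv2.convexHull(q),3,True)[:,0].tolist())
```

```text
0.01033572824116552 [ 0.52054953 -0.30641588  0.18967521]
teal 201.0 [[345, 394], [299, 397], [297, 391], [341, 389]]
teal 52944.5 [[502, 167], [480, 353], [161, 352], [138, 168]]
yellow 927.0 [[295, 400], [346, 400], [346, 415], [326, 420], [296, 416]]
blue 4258.5 [[335, 263], [339, 295], [337, 389], [305, 393], [305, 265]]
```

View pics/lift.png

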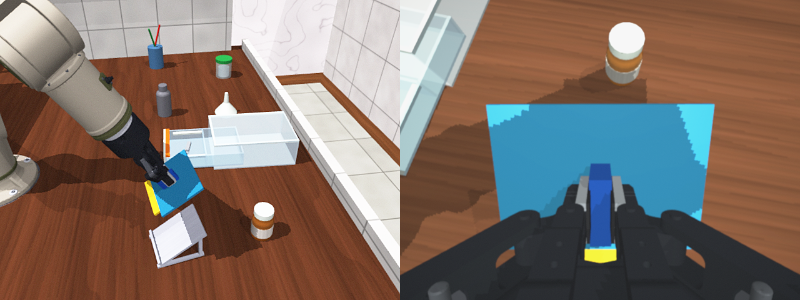

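The side view (left) shows the cover held clear of the rack. In the wrist view (right) its back corners are at about (138,168) and (502,168) full-scale. Fitting the cover's pose in the tool frame next.

```bash
cat > cit.py <<'E'
from h import *
import pickle
from scipy.optimize import least_squares
w,c,q,t=pickle.load(open("w2.pkl","rb")); r=R.from_quat(q)
B=R.from_matrix([[0,0,-1],[1,0,0],[0,-1,0]])  # tool<-cover nominal
P=np.array([[56,-66,-13],[56,66,-13],[20,0,-13],[20,0,13],[-20,0,13],[-42,0,-13],[-56,0,-13]])/1e3
uv=np.array([[502.5,167],[137.5,167.5],[320,263],[321,294.5],[321,391],[321,398.5],[321,418]])
def f(p,full=0):
    w_=r.apply((R.from_rotvec(p[3:6])*B).apply(P)+p[:3])+t
    e=(proj("",w_,c)-uv); e[2:,0]*=.3
    return np.r_[e.ravel(),p[3:6]*20]
s=least_squares(f,[-.023,0,0,0,0,0],loss="soft_l1"); p=s.x
print("cover_grip in tool",p[:3].round(4),"rot deg",np.degrees(p[3:6]).round(2)); print(f(p)[:14].reshape(-1,2).round(1).tolist())
E
python3 cit.py
python3 - <<'E'
from h import *
for lip in [(.5198,.0502,.05)]:
    pass
E
```

```text
cover_grip in tool [-0.0228 -0.004   0.    ] rot deg [-0.12  0.3   2.37]
[[0.3, 1.0], [-0.3, 1.2], [0.1, -1.9], [-0.0, -3.6], [-0.0, 1.1], [-0.1, -5.6], [-0.1, 0.7]]
```

```bash
cat > lip.py <<'E'
from h import *
import sys
from scipy.optimize import least_squares
def mask(im):
    h=cv2.cvtColor(im,cv2.COLOR_BGR2HSV); m=cv2.inRange(h,np.array((8,140,110)),np.array((20,255,255)))
    n,l,s,_=cv2.connectedComponentsWithStats(m); i=1+np.argmax(s[1:,4]) 
    return (l==i).astype(np.uint8)
def ends(m):
    pts=np.argwhere(m)[:,::-1].astype(float)
    box=cv2.boxPoints(cv2.minAreaRect(pts.astype(np.float32)+0)); return box
def fitlip(a,b,x0):
    ms=[mask(a),mask(b)]; cal=[get_calibration("scene"),get_calibration("side")]
    # compare polygon rendered (antialiased moments): centroid, and area-weighted 2nd moments via soft corners
    M=[]
    for m in ms:
        k=cv2.moments(m,True); M.append([k["m10"]/k["m00"],k["m01"]/k["m00"],.5*np.arctan2(2*k["mu11"],k["mu20"]-k["mu02"]),k["m00"],np.sqrt(max(np.linalg.eigvalsh([[k["mu20"],k["mu11"]],[k["mu11"],k["mu02"]]]))/k["m00"])])
    V=np.array([[x,y,z] for x in(-.013,0) for y in(-.075,.075) for z in(0,.004)])
    def pred(p):
        W=R.from_euler('z',p[3]).apply(V)+p[:3]; out=[]
        for c in cal:
            h=cv2.convexHull((proj("",W,c)).astype(np.float32))
            big=np.zeros((480*4,640*4),np.uint8); cv2.fillConvexPoly(big,np.round((h+.5)*64).astype(np.int32),1,shift=4)
            k=cv2.moments(big,True); out.append([(k["m10"]/k["m00"]+.5)/4-.5,(k["m01"]/k["m00"]+.5)/4-.5,.5*np.arctan2(2*k["mu11"],k["mu20"]-k["mu02"]),k["m00"]/16,np.sqrt(max(np.linalg.eigvalsh([[k["mu20"],k["mu11"]],[k["mu11"],k["mu02"]]]))/k["m00"])/4])
        return out
    def f(p):
        e=np.array(pred(p))-M; e[:,2]=(e[:,2]+np.pi/2)%np.pi-np.pi/2
        return np.r_[e[:,0],e[:,1],e[:,2]*20,(p[2]-.05)*300]
    s=least_squares(f,x0,diff_step=2e-3,x_scale=[.01,.01,.01,.1])
    return s.x,s.fun,np.array(M).round(2),np.array(pred(s.x)).round(2)
if __name__=="__main__":
    r=fitlip(cv2.imread("pics/scene0.png"),cv2.imread("pics/side0.png"),[.52,.05,.05,-.045])
    for k in r: print(k.round(4) if k.ndim==1 else k.tolist())
E
python3 lip.py
```

```text
[0.5025 0.0703 0.1202 0.9398]
[  6.8949  37.8581 -29.1658  20.0044 -18.5842  10.6647  21.0502]
[[345.65, 192.75, -0.08, 528.0, 23.64], [219.81, 173.09, -0.26, 40000.0, 98.73]]
[[352.54, 163.58, -1.01, 568.44, 20.83], [257.67, 193.1, 0.27, 423.81, 20.21]]
```

```bash
sed -i 's/(8,140,110)/(8,190,170)/' lip.py; python3 lip.py
```

```text
[ 0.52    0.0503  0.051  -0.0586]
[ 0.1007 -0.1484  0.1948  0.0569  0.1281  0.0181  0.3112]
[[345.48, 192.56, -0.08, 448.0, 23.52], [267.51, 227.82, -1.57, 272.0, 13.11]]
[[345.59, 192.76, -0.08, 592.31, 23.48], [267.37, 227.87, -1.57, 323.81, 13.17]]
```

Run:
```python
from h import *
def L(a,b,z,n="scene"):
    A,B=onz(n,a,z),onz(n,b,z); d=B-A; print(n,A.round(4),B.round(4),"len",np.hypot(*d[:2]).round(4),"ang",np.arctan2(d[1],d[0]).round(4))
a=cv2.cvtColor(cv2.imread("pics/scene0.png"),cv2.COLOR_BGR2GRAY)
# housing side top edges (outer boundary, wood->white): subpixel per row
def edge(g,rows,c0,c1,left):
    out=[]
    for y in rows:
        x0=int(c0+(c1-c0)*(y-rows[0])/(rows[-1]-rows[0])); s=g[y,x0-7:x0+8].astype(float); d=np.abs(np.diff(s)); 
        d=np.diff(s)*(1 if left else -1); i=np.argmax(d); out.append((x0-7+i+.5,y))
    v=cv2.fitLine(np.array(out,np.float32),cv2.DIST_HUBER,0,.01,.01).ravel(); return v
for rows,c0,c1,l in [(range(256,391,2),306,319,True),(range(250,381,2),407,431,False)]:
    v=edge(a,rows,c0,c1,l); p=lambda y:(v[2]+v[0]/v[1]*(y-v[3]),y); L(p(rows[0]),p(rows[-1]),.09)
L((305.7,250.7),(406.3,242.5),.09)
L((305.7,199),(387.3,192.7),.05); L((305,190.7),(385.7,185),.054)
L((271.8,250.6),(271,206.5),.054,"side"); L((264.8,250.8),(261.8,206.3),.054,"side")
```

```text
scene [ 0.656  -0.0431  0.09  ] [ 0.8831 -0.0555  0.09  ] len 0.2274 ang -0.0544
scene [0.6704 0.1279 0.09  ] [0.8935 0.1159 0.09  ] len 0.2234 ang -0.0537
scene [ 0.6462 -0.0404  0.09  ] [0.6559 0.1294 0.09  ] len 0.1701 ang 1.5135
scene [ 0.5144 -0.0239  0.05  ] [0.5234 0.1276 0.05  ] len 0.1517 ang 1.5121
scene [ 0.4985 -0.0229  0.054 ] [0.5085 0.1273 0.054 ] len 0.1505 ang 1.5047
side [ 0.5173 -0.0311  0.054 ] [0.5251 0.1186 0.054 ] len 0.1499 ang 1.5184
side [ 0.5045 -0.0297  0.054 ] [0.5065 0.1223 0.054 ] len 0.1521 ang 1.5579
```

```bash
cat >> h.py <<'E'
LIP=np.array([.5195,.0502,.05]); YAW=-.054; GT=np.array([-.0228,-.0037,0.])
def tgt(dx,dz,slope_deg,dy=0,lip=None,yaw=YAW,show=True):
    """deltas to put cover_tongue at (dx,dy,dz) mm in lip frame with slope"""
    s=np.radians(slope_deg); C=R.from_euler('ZYX',[yaw,-s,0]); lip=LIP if lip is None else lip
    tg=lip+R.from_euler('z',yaw).apply(np.array([dx,dy,dz])/1e3)
    g=tg-C.apply([-.056,0,-.0155]); p=g-toolR(yaw,s,-1).apply(GT)
    if show: print("tcp",p.round(4),end=" ")
    return go(p,yaw,s,-1)
def where():
    """cover_tongue, cover_grip in lip frame (mm) and slope from tool pose"""
    o,r,t=cur(); g=t+r.apply(GT); C=r*R.from_matrix([[0,0,-1],[1,0,0],[0,-1,0]])
    k=R.from_euler('z',-YAW); e=C.as_euler('ZYX',degrees=True)
    return (k.apply(g+C.apply([-.056,0,-.0155])-LIP)*1e3).round(1),(k.apply(g-LIP)*1e3).round(1),e.round(2)
E
python3 - <<'E'
from h import *
print(where(), cur()[0]["joint_positions"].round(2)); tgt(10,45,30)
E
```

```text
(array([ -34.9, -367.7,  112.5]), array([   4.8, -358.5,  153.9]), array([ 10.23, -30.  ,   0.51])) [ 0.87  0.14 -0.16  1.87 -0.51  0.87 -0.39]
tcp [0.5848 0.0467 0.1185] delta [  5.     3.05 -13.34] rot [ 1.92 -1.2   0.01] flip -1
```

Emit:
servo_tool(deltas=[0,0.1,0.1,-0.8,0.1,-0.1,0,0,0.3,0.3,-2,0.2,-0.2,0,0,0.5,0.7,-3.4,0.4,-0.3,0,0,0.8,1.1,-4.8,0.6,-0.4,0,0,1.1,1.4,-6.2,0.8,-0.5,0,0,1.5,1.7,-7.6,1,-0.6,0,0,2,2,-9,1.2,-0.8,0,0,2.5,2.3,-10.4,1.5,-0.9,0,0,3.1,2.6,-11.6,1.7,-1.1,0,0,3.7,2.8,-12.6,1.9,-1.2,0])

```text
time: 7.38
position: [0.5594, 0.0026, 0.1475]
tool_rot: [1.563, 1.056, -0.043]
contact_force: [-0.3, -0.2, -1.4]
opening: 0.0102
```

Run:
```python
from h import *
print(where(), cur()[0]["joint_positions"].round(2)); tgt(10,40,30)
```

```text
(array([-13.2, -46.4,  74.4]), array([ 27.9, -45.6, 115.5]), array([ -2.  , -29.51,  -0.24])) [ 0.58 -0.04 -0.67  2.13  0.09  0.53 -1.77]
tcp [0.5848 0.0467 0.1135] delta [ 1.64  0.16 -1.81] rot [ 0.16 -0.05  0.08] flip -1
```

Emit:
servo_tool(deltas=[0,0.5,0.05,-0.5,0,0,0,0,0.9,0.1,-1,0.1,0,0,0,1.3,0.15,-1.5,0.15,-0.05,0.1,0,1.65,0.15,-1.8,0.15,-0.05,0.1,0,1.65,0.15,-1.8,0.15,-0.05,0.1,0,1.65,0.15,-1.8,0.15,-0.05,0.1])

```text
time: 7.88
position: [0.5829, 0.047, 0.1108]
tool_rot: [1.571, 1.05, -0.051]
contact_force: [0.1, -0.5, -0.4]
opening: 0.0102
```

Run:
```python
from h import *
o=cur()[0]; print(where(), o["joint_positions"].round(2),o["contact_force"].round(1)); tgt(10,-6,30)
s,d=capture("scene")[:,:,::-1],capture("side")[:,:,::-1]
cv2.imwrite("pics/hs.png",s); cv2.imwrite("pics/hd.png",d)
a=cv2.resize(s[130:280,270:420],(400,400),interpolation=cv2.INTER_CUBIC); b=cv2.resize(d[170:290,240:360],(400,400),interpolation=cv2.INTER_CUBIC)
# overlay predicted tongue end (top edge) corners & lip inner edge
r=cur()[1];t=cur()[2]; C=r*R.from_matrix([[0,0,-1],[1,0,0],[0,-1,0]]); g=t+r.apply(GT)
W=C.apply(np.array([[-56,-50,-13],[-56,50,-13],[-42,-66,-13],[-42,66,-13],[56,-66,-13],[56,66,-13]])/1e3)+g
Lp=R.from_euler('z',YAW).apply(np.array([[0,-75,4],[0,75,4]])/1e3)+LIP
for n,im,x,y,f in (("scene",a,270,130,400/150),("side",b,240,170,400/120)):
    for q,col in((W,(0,0,255)),(Lp,(0,255,0))):
        for u in proj(n,q): cv2.circle(im,tuple(int(v) for v in (u-[x,y])*f+f/2),3,col,1)
cv2.imwrite("pics/hover.png",np.hstack([a,b]))
```

```text
(array([ 8. ,  0.1, 37.4]), array([48.9,  0.2, 78.7]), array([-2.970e+00, -2.983e+01,  1.000e-02])) [ 0.47  0.1  -0.72  2.12  0.45  0.48 -2.2 ] [ 0.1 -0.5 -0.4]
tcp [0.5848 0.0467 0.0675] delta [ 1.54 -0.8   0.01] rot [ 0.02 -0.01  0.03] flip -1
```

View pics/hover.png

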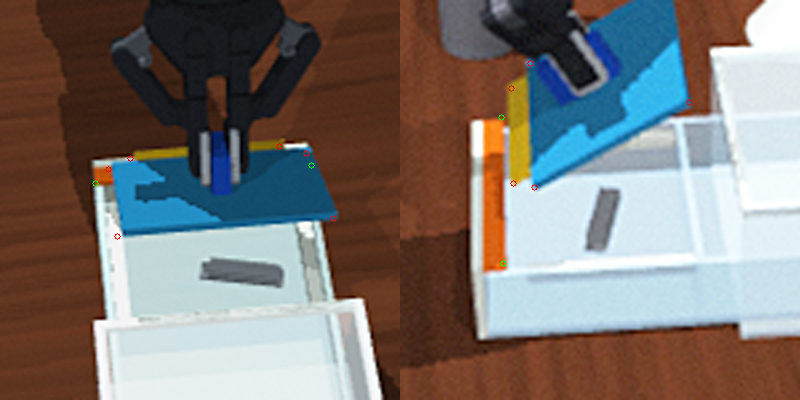

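Hover view: predicted marks (red for cover, green for lip) coincide with the cover and lip corners to about 1–2 mm. The tongue is at (512,183)/(510,87) just behind the lip at (504,120)–(504,268) in the side crop. I'll go down and then hook.

Emit:
servo_tool(deltas=[0,0.3,-0.15,0.02,0,0,0,0,0.7,-0.35,0.04,0,0,0,0,1.1,-0.55,0.04,0,0,0,0,1.4,-0.7,0.04,0,0,0,0,1.55,-0.8,0.04,0,0,0,0,1.55,-0.8,0.04,0,0,0])

```text
time: 8.48
position: [0.585, 0.0437, 0.068]
tool_rot: [1.569, 1.049, -0.056]
contact_force: [-0.3, -0.3, -1.0]
opening: 0.0104
```

Run:
```python
from h import *
o=cur()[0]; print(where(), o["joint_positions"].round(2),o["contact_force"].round(1)); tgt(10,-6,30,-1);tgt(0,-8,30,-1); tgt(-8,-10,30,-1)
```

```text
(array([10.4, -2.9, -5.5]), array([51.2, -2.9, 35.9]), array([ -3.13, -29.9 ,  -0.05])) [ 0.4   0.18 -0.65  2.15  0.66  0.41 -2.39] [-0.3 -0.3 -1. ]
tcp [0.5847 0.0457 0.0675] delta [ 0.01 -0.02 -0.08] rot [-0.    0.01  0.02] flip -1
tcp [0.5747 0.0462 0.0655] delta [-0.12 -0.41 -0.08] rot [-0.    0.01  0.02] flip -1
tcp [0.5667 0.0466 0.0635] delta [-0.21 -0.73 -0.08] rot [-0.    0.01  0.02] flip -1
```

Emit:
servo_tool(deltas=[0,0,0,-0.08,0,0,0,0,-0.06,-0.2,-0.08,0,0,0,0,-0.12,-0.4,-0.08,0,0,0,0,-0.17,-0.57,-0.08,0,0,0,0,-0.21,-0.73,-0.08,0,0,0,0,-0.21,-0.73,-0.08,0,0,0,0,-0.21,-0.73,-0.08,0,0,0])

```text
time: 9.07
position: [0.5664, 0.0466, 0.0635]
tool_rot: [1.568, 1.049, -0.057]
contact_force: [0.5, -0.3, -0.7]
opening: 0.0109
```

Run:
```python
from h import *
o=cur()[0]; print(where(), o["joint_positions"].round(2),o["contact_force"].round(1)); tgt(-9,-10,30,-1)
s,d=capture("scene")[:,:,::-1],capture("side")[:,:,::-1]
cv2.imwrite("pics/ks.png",s); cv2.imwrite("pics/kd.png",d)
a=cv2.resize(s[150:270,280:400],(400,400),interpolation=cv2.INTER_CUBIC); b=cv2.resize(d[170:290,240:360],(400,400),interpolation=cv2.INTER_CUBIC)
cv2.imwrite("pics/hook.png",np.hstack([a,b]))
```

```text
(array([ -8.4,  -1. , -10. ]), array([32.4, -1. , 31.4]), array([ -3.11, -29.9 ,  -0.08])) [ 0.39  0.15 -0.65  2.2   0.66  0.39 -2.42] [ 0.5 -0.3 -0.7]
tcp [0.5657 0.0467 0.0635] delta [-0.01 -0.02 -0.  ] rot [-0.    0.02  0.02] flip -1
```

View pics/hook.png

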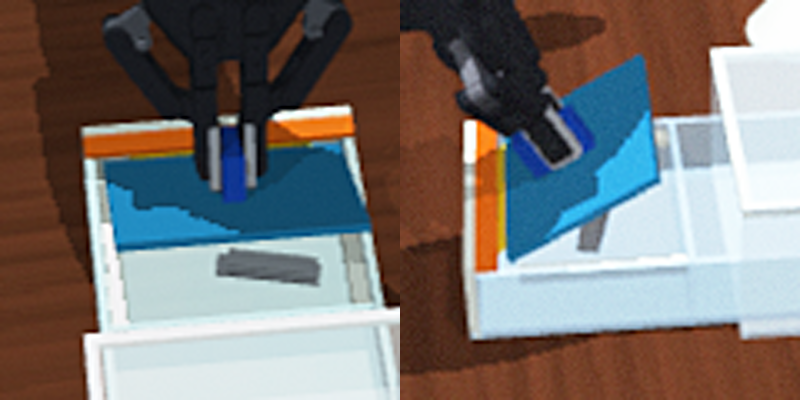

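Hooked: in the side crop the tongue has gone under the lip, with only a thin yellow strip left at (503,200). Force is near zero. Now swinging down in stages.

Run:
```python
from h import *
for th,h in((25,9),(20,7.8),(15,6.6),(10,5.6)): tgt(-9.5,-h,th,-.5)
```

```text
tcp [0.5671 0.0471 0.0596] delta [ 0.14 -0.07 -0.02] rot [-0.01  0.01 -0.82] flip -1
tcp [0.5685 0.0471 0.0558] delta [ 0.3  -0.1  -0.02] rot [-0.01  0.01 -1.65] flip -1
tcp [0.5695 0.047  0.0518] delta [ 0.46 -0.14 -0.02] rot [-0.01  0.01 -2.49] flip -1
tcp [0.57   0.047  0.0476] delta [ 0.62 -0.21 -0.02] rot [-0.01  0.01 -3.32] flip -1
```

Emit:
servo_tool(deltas=[0,0.07,-0.03,-0.02,0,0,-0.4,0,0.14,-0.07,-0.02,0,0,-0.8,0,0.22,-0.09,-0.02,0,0,-1.2,0,0.3,-0.1,-0.02,0,0,-1.65,0,0.38,-0.12,-0.02,0,0,-2.1,0,0.46,-0.14,-0.02,0,0,-2.5,0,0.46,-0.14,-0.02,0,0,-2.5])

```text
time: 9.75
position: [0.5696, 0.0465, 0.0507]
tool_rot: [1.572, 1.315, -0.056]
contact_force: [0.5, -1.8, -6.2]
opening: 0.0104
```

Run:
```python
from h import *
o=cur()[0]; print(where(), o["joint_positions"].round(2),o["contact_force"].round(1),o["opening"])
for th,h in((10,5.6),(5,4.6),(2,4.5),(0,4.5)): tgt(-9.5,-h,th,-.5)
```

```text
(array([-9.4, -0.8, -7.3]), array([40.9, -1. , 21.8]), array([-3.250e+00, -1.468e+01,  1.000e-02])) [ 0.45  0.33 -0.72  1.95  0.43  0.73 -2.14] [ 0.5 -1.8 -6.2] 0.010385832677929776
tcp [0.57   0.047  0.0476] delta [ 0.13 -0.02 -0.02] rot [-0.03  0.   -0.78] flip -1
tcp [0.57   0.047  0.0433] delta [ 0.29 -0.06 -0.02] rot [-0.03  0.   -1.61] flip -1
tcp [0.5698 0.047  0.0403] delta [ 0.41 -0.1  -0.02] rot [-0.03  0.   -2.11] flip -1
tcp [0.5696 0.047  0.0382] delta [ 0.48 -0.13 -0.02] rot [-0.03  0.   -2.45] flip -1
```

Emit:
servo_tool(deltas=[0,0,0,0,0,0,0,0,0,0,0,0,0,0])

```text
time: 9.92
position: [0.5698, 0.0465, 0.0507]
tool_rot: [1.572, 1.313, -0.055]
contact_force: [0.1, -0.2, -2.5]
opening: 0.0106
```

Emit:
servo_tool(deltas=[0,0.06,0,-0.01,0,0,-0.4,0,0.13,-0.02,-0.02,0,0,-0.8,0,0.13,-0.02,-0.02,0,0,-0.8,0,0.13,-0.02,-0.02,0,0,-0.8])

```text
time: 10.25
position: [0.5694, 0.0466, 0.0465]
tool_rot: [1.571, 1.397, -0.057]
contact_force: [-0.1, -1.1, -10.2]
opening: 0.0105
```

Run:
```python
from h import *
o=cur()[0]; print(where(), o["contact_force"].round(1),o["ft_torque"].round(2),o["opening"])
for th,h in((10,5.6),(5,4.6),(2,4.5),(0,4.5)): tgt(-9.5,-h,th,-.5)
```

```text
(array([-10. ,  -0.7,  -6.6]), array([42.5, -0.9, 18.3]), array([-3.27, -9.93,  0.  ])) [ -0.1  -1.1 -10.2] [-0.22  0.22 -0.05] 0.010472211454168955
tcp [0.57   0.047  0.0476] delta [-0.04  0.03 -0.02] rot [-0.03  0.    0.01] flip -1
tcp [0.57   0.047  0.0433] delta [ 0.13 -0.   -0.02] rot [-0.03  0.   -0.82] flip -1
tcp [0.5698 0.047  0.0403] delta [ 0.25 -0.03 -0.02] rot [-0.03  0.   -1.32] flip -1
tcp [0.5696 0.047  0.0382] delta [ 0.33 -0.05 -0.02] rot [-0.03  0.   -1.66] flip -1
```

Emit:
servo_tool(deltas=[0,0.06,0,-0.02,0,0,0,0,0.12,0,-0.02,0,0,-0.4,0,0.18,0,-0.02,0,0,-0.8,0,0.18,0,-0.02,0,0,-0.8,0,0.18,0,-0.02,0,0,-0.8])

```text
time: 10.67
position: [0.5704, 0.0472, 0.042]
tool_rot: [1.571, 1.479, -0.057]
contact_force: [-0.5, -0.1, -5.0]
opening: 0.0098
```

Run:
```python
from h import *
o=cur()[0]; print(where(), o["contact_force"].round(1),o["ft_torque"].round(2),o["opening"])
for th,h in((2,6),(0,6)): tgt(-9.5,-h,th,-.5)
s,d=capture("scene")[:,:,::-1],capture("side")[:,:,::-1]
a=cv2.resize(s[150:270,280:400],(400,400),interpolation=cv2.INTER_CUBIC); b=cv2.resize(d[170:290,240:360],(400,400),interpolation=cv2.INTER_CUBIC)
cv2.imwrite("pics/sw.png",np.hstack([a,b]))
```

```text
(array([-9.1, -0.1, -6.2]), array([45.3, -0.3, 14.4]), array([-3.27, -5.24,  0.  ])) [-0.5 -0.1 -5. ] [-0.02  0.02 -0.05] 0.009822668251194176
tcp [0.5698 0.047  0.0388] delta [ 0.13 -0.04  0.01] rot [-0.03  0.   -0.54] flip -1
tcp [0.5696 0.047  0.0367] delta [ 0.21 -0.05  0.01] rot [-0.03  0.   -0.87] flip -1
```

View pics/sw.png

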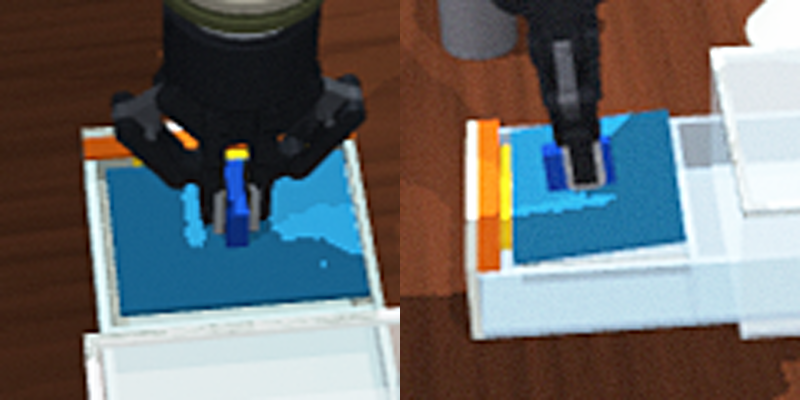

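Side crop: the plate is nearly level, with about 4 mm of yellow visible at x 500–512, so roughly 10 mm is under the lip. The plate lies between both walls. Finishing the swing.

Emit:
servo_tool(deltas=[0,0.1,-0.02,0.01,0,0,-0.4,0,0.2,-0.04,0.01,0,0,-0.85,0,0.22,-0.04,0.01,0,0,-0.85,0,0.22,-0.04,0.01,0,0,-0.85])

```text
time: 11.1
position: [0.5707, 0.047, 0.0371]
tool_rot: [1.588, 1.565, -0.039]
contact_force: [0.2, 0.2, -2.0]
opening: 0.0102
```

Run:
```python
from h import *
o=cur()[0]; print(where(), o["contact_force"].round(1),o["ft_torque"].round(2),o["opening"])
```

```text
(array([-8.4, -0.2, -5.9]), array([47.5, -0.4,  9.9]), array([-3.27, -0.34,  0.01])) [ 0.2  0.2 -2. ] [ 0.01 -0.01  0.01] 0.010180003394399034
```

Emit:
servo_tool(deltas=[0,0.04,0,0,0,0,0,0,0.08,0,0,0,0,0,0,0.08,0,0,0,0,0])

```text
time: 11.35
position: [0.5709, 0.0472, 0.0356]
tool_rot: [1.56, 1.563, -0.068]
contact_force: [0.2, -0.5, -1.8]
opening: 0.0103
```

Emit:
servo_tool(deltas=[0,0.04,0,0,0,0,0,0,0.08,0,0,0,0,0,0,0.08,0,0,0,0,0])

```text
time: 11.6
position: [0.5719, 0.047, 0.035]
tool_rot: [1.526, 1.56, -0.102]
contact_force: [-1.9, -0.2, 6.3]
opening: 0.0106
```

Upward force of 6 N, so the cover is on the rails. Releasing and rising.

Emit:
servo_tool(deltas=[12,0,0,0,0,0,0,20,0,0,0,0,0,0,30,0,0,0,0,0,0,30,0,0,0,0,0,0,30,-0.5,0,0,0,0,0,30,-1.2,0,0,0,0,0,30,-2.2,0,0,0,0,0,30,-3.2,0,0,0,0,0,30,-3.6,0,0,0,0,0,30,-3.6,0,0,0,0,0])

```text
time: 12.43
position: [0.5729, 0.0478, 0.1286]
tool_rot: [1.575, 1.554, -0.052]
contact_force: [0.8, -0.0, -0.6]
opening: 0.0303
```

Run:
```python
from h import *
from lip import fitlip
o,r,t=cur(); print(t.round(4),o["contact_force"].round(1))
c=get_calibration("wrist"); w=capture("wrist")[:,:,::-1]; d=capture("side")[:,:,::-1]; s=capture("scene")[:,:,::-1]
cv2.imwrite("pics/rs.png",s); cv2.imwrite("pics/rd.png",d); cv2.imwrite("pics/rw.png",w)
a=cv2.resize(w,(420,315)); b=cv2.resize(d[170:290,240:360],(380,380),interpolation=cv2.INTER_CUBIC)
b=b[:315]; cv2.imwrite("pics/rel.png",np.hstack([a,b]))
# predicted seated corners and lip in wrist view
Lw=lambda q:R.from_euler('z',YAW).apply(np.array(q)/1e3)+LIP
for n in("wrist","side"): print(n,proj(n,Lw([[47-42,-66,-2],[47-42,66,-2],[47+56,-66,-2],[47+56,66,-2],[0,-75,4],[0,75,4]]),c if n=="wrist" else None).round(1).tolist())
```

```text
[0.5729 0.0478 0.1286] [ 0.8 -0.  -0.6]
wrist [[422.5, 310.5], [220.4, 310.8], [433.0, 158.1], [209.5, 158.5], [438.3, 321.7], [204.6, 322.1]]
side [[273.4, 248.1], [272.7, 209.6], [325.8, 245.0], [320.3, 206.9], [270.6, 248.6], [270.0, 204.9]]
```

View pics/rel.png

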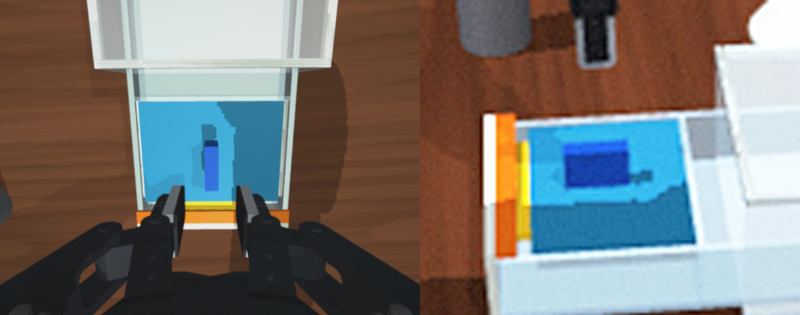

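The cover lies level between the walls, tongue under the lip, gripper clear (wrist crop: plate (137–285, 100–203); side crop: yellow strip at x 518–530). That was my last viewable picture, so I'll check the rest numerically.

```bash
cat > seat.py <<'E'
from h import *
from scipy.optimize import least_squares
def quad(im,lo=(90,120,70),hi=(106,255,255)):
    m=cv2.inRange(cv2.cvtColor(im,cv2.COLOR_BGR2HSV),np.array(lo),np.array(hi)); m=cv2.morphologyEx(m,cv2.MORPH_OPEN,np.ones((3,3)))
    k,_=cv2.findContours(m,cv2.RETR_EXTERNAL,cv2.CHAIN_APPROX_NONE); q=max(k,key=cv2.contourArea)
    return cv2.approxPolyDP(cv2.convexHull(q),3,True)[:,0]
E
python3 - <<'E'
from seat import *
for n in("rw","rd","rs"): print(n,quad(cv2.imread(f"pics/{n}.png")).tolist())
w=cv2.imread("pics/rw.png"); print("yellow",quad(w,(22,150,120),(34,255,255)).tolist(),"orange",quad(w,(8,190,150),(20,255,255)).tolist())
d=cv2.imread("pics/rd.png");print("side yellow",quad(d,(22,150,120),(34,255,255)).tolist(),"orange",quad(d,(8,190,150),(20,255,255)).tolist())
from lip import fitlip
r=fitlip(cv2.imread("pics/rs.png"),d,[.52,.05,.05,-.045]); print(r[0].round(4),r[2].tolist())
E
```

```text
rw [[431, 154], [423, 305], [221, 306], [211, 155]]
rd [[321, 208], [326, 246], [275, 249], [275, 210]]
rs [[382, 197], [389, 241], [316, 247], [313, 202]]
yellow [[359, 309], [358, 319], [282, 317], [282, 308]] orange [[358, 322], [359, 338], [281, 338], [283, 322]]
side yellow [[273, 215], [271, 244]] orange [[268, 206], [269, 250], [264, 250], [264, 206]]
[ 0.5227  0.0128  0.067  -0.1406] [[321.49, 193.23, -0.07, 164.0, 9.38], [266.84, 228.4, 1.56, 298.0, 12.56]]
```

Run:
```python
from h import *
from scipy.optimize import least_squares
cs,cd=get_calibration("scene"),get_calibration("side"); cw=get_calibration("wrist")
P=np.array([[-42,-66,-13],[-42,66,-13],[56,-66,-13],[56,66,-13]])/1e3
ow=np.array([[423.3,305.5],[220.8,306],[431.3,154],[210.7,154.5]]); od=np.array([[274.7,249.2],[274.7,210],[326.3,246.3],[321.2,207.8]]); os_=np.array([[315.8,247.3],[389.3,241.3]])
def f(p,sel):
    W=R.from_euler('ZYX',[YAW+p[3],-p[4],p[5]]).apply(P)+LIP+R.from_euler('z',YAW).apply(p[:3]); 
    e=[]
    if 'w' in sel: e.append((proj("",W,cw)-ow).ravel())
    if 'd' in sel: e.append((proj("",W,cd)-od).ravel())
    if 's' in sel: e.append((proj("",W[2:],cs)-os_).ravel())
    return np.concatenate(e)
for sel in("w","ds","wds"):
    s=least_squares(f,[.047,0,.011,0,0,0],args=(sel,)); print(sel,(s.x[:3]*1e3).round(1),np.degrees(s.x[3:]).round(2),np.sqrt(np.mean(s.fun**2)).round(2))
from h import *
go([.4715,.0528,.11],YAW,np.radians(10),-1); go([.4715,.0528,.021],YAW,np.radians(10),-1)
```

```text
w [46.7 -1.   3.9] [ 0.17 -1.5  -0.39] 0.46
ds [47.9  0.3  9.1] [-0.57  1.11  0.51] 0.72
wds [46.9 -0.8  6.6] [ 0.17 -0.01 -0.42] 1.22
delta [ 0.53 -3.97 -0.01] rot [-0.03  0.01  1.57] flip -1
delta [ 4.09 -4.   -0.01] rot [-0.03  0.01  1.57] flip -1
```

Fits agree: the cover is flat within about 1.5°, grip at x≈47 mm, y≈0 in the lip frame. Next I go in front of the drawer, fingers shut.

Emit:
servo_tool(deltas=[10,0,-0.5,0,0,0,0.2,0,0,-1.2,0,0,0,0.5,0,0.1,-2,0,0,0,0.9,0,0.2,-2.9,0,0,0,1.2,0,0.4,-3.6,0,0,0,1.5,0,0.53,-3.97,0,0,0,1.57,0,0.53,-3.97,0,0,0,1.57])

```text
time: 13.17
position: [0.4677, 0.0519, 0.1076]
tool_rot: [1.551, 1.401, -0.076]
contact_force: [-0.1, -0.4, -0.4]
opening: 0.0002
```

Run:
```python
from h import *
o,r,t=cur(); print(t.round(4),o["joint_positions"].round(2),o["contact_force"].round(1),where()[2])
go([.4715,.0528,.021],YAW,np.radians(10),-1)
```

```text
[0.4677 0.0519 0.1076] [ 0.6   0.06 -0.83  2.05  0.12  0.89 -1.92] [-0.1 -0.4 -0.4] [-3.21 -9.75 -0.19]
delta [ 3.44 -0.44 -0.06] rot [-0.02  0.04  0.04] flip -1
```

Emit:
servo_tool(deltas=[0,0.8,-0.12,-0.02,0,0,0,0,1.7,-0.25,-0.04,0,0,0,0,2.6,-0.35,-0.06,0,0,0,0,3.2,-0.45,-0.06,0,0,0,0,3.4,-0.5,-0.06,0,0,0,0,3.4,-0.5,-0.06,0,0,0])

```text
time: 13.67
position: [0.4688, 0.0531, 0.02]
tool_rot: [1.556, 1.405, -0.071]
contact_force: [1.1, -0.1, 0.6]
opening: 0.0
```

Run:
```python
from h import *
o,r,t=cur(); print(t.round(4),o["joint_positions"].round(2),o["contact_force"].round(1),where()[2])
go([.4715,.0528,.021],YAW,np.radians(10),-1); go([.5715,.0474,.021],YAW,np.radians(10),-1);go([.6425,.0436,.021],YAW,np.radians(10),-1)
```

```text
[0.4688 0.0531 0.02  ] [ 0.51  0.24 -0.79  2.13  0.34  0.71 -2.12] [ 1.1 -0.1  0.6] [-3.21 -9.52 -0.14]
delta [-0.02  0.11  0.01] rot [-0.02  0.03  0.08] flip -1
delta [ 0.64  4.06 -0.  ] rot [-0.02  0.03  0.08] flip -1
delta [ 1.11  6.87 -0.01] rot [-0.02  0.03  0.08] flip -1
```

Emit:
servo_tool(deltas=[0,0.05,0.3,0,0,0,0,0,0.1,0.6,0,0,0,0,0,0.15,1,0,0,0,0,0,0.2,1.4,0,0,0,0,0,0.3,1.8,0,0,0,0,0,0.36,2.2,0,0,0,0,0,0.42,2.6,0,0,0,0,0,0.48,3,0,0,0,0,0,0.54,3.4,0,0,0,0,0,0.6,3.7,0,0,0,0])

```text
time: 14.5
position: [0.5636, 0.0479, 0.0205]
tool_rot: [1.559, 1.404, -0.069]
contact_force: [-2.3, 1.2, 2.1]
opening: -0.0003
```

Run:
```python
from seat import *
o,r,t=cur(); print(t.round(4),o["contact_force"].round(1),where()[2])
d=capture("side")[:,:,::-1].copy(); cv2.imwrite("pics/p1d.png",d)
print("side teal",quad(d).tolist(),"orange",quad(d,(8,190,150),(20,255,255)).tolist())
go([.6425,.0436,.021],YAW,np.radians(10),-1)
# predicted side px of front-top corner & plate, had the drawer moved by m
m=(t-[.5715,.0474,.021]); print(m.round(4))
```

```text
[0.5636 0.0479 0.0205] [-2.3  1.2  2.1] [-3.22 -9.53 -0.12]
side teal [[336, 207], [341, 245], [313, 247], [309, 208]] orange [[299, 204], [304, 208], [308, 248], [303, 248]]
delta [ 0.51  3.06 -0.02] rot [-0.03  0.02  0.06] flip -1
[-0.0079  0.0005 -0.0005]
```

Emit:
servo_tool(deltas=[0,0.06,0.35,0,0,0,0,0,0.12,0.7,0,0,0,0,0,0.18,1.1,0,0,0,0,0,0.25,1.5,0,0,0,0,0,0.31,1.9,0,0,0,0,0,0.37,2.2,0,0,0,0,0,0.42,2.5,0,0,0,0,0,0.45,2.7,0,0,0,0,0,0.47,2.8,0,0,0,0,0,0.47,2.8,0,0,0,0])

```text
time: 15.38
position: [0.6366, 0.0433, 0.021]
tool_rot: [1.561, 1.402, -0.067]
contact_force: [0.4, 0.7, -0.3]
opening: 0.0002
```

Emit:
servo_tool(deltas=[0,0.02,0.1,0,0,0,0,0,0.03,0.2,0,0,0,0,0,0.05,0.3,0,0,0,0,0,0.05,0.3,0,0,0,0])

```text
time: 15.72
position: [0.643, 0.043, 0.0207]
tool_rot: [1.557, 1.405, -0.071]
contact_force: [-6.3, -0.2, 3.8]
opening: -0.0003
```

Emit:
servo_tool(deltas=[0,0.01,0.06,0,0,0,0,0,0.02,0.12,0,0,0,0,0,0.02,0.12,0,0,0,0,0,0.02,0.12,0,0,0,0])

```text
time: 16.05
position: [0.6431, 0.043, 0.0201]
tool_rot: [1.547, 1.41, -0.081]
contact_force: [-16.0, -0.5, 10.2]
opening: 0.0001
```

Emit:
servo_tool(deltas=[0,0.01,0.06,0,0,0,0,0,0.02,0.12,0,0,0,0,0,0.02,0.12,0,0,0,0,0,0.02,0.12,0,0,0,0])

```text
time: 16.38
position: [0.6431, 0.0431, 0.0195]
tool_rot: [1.535, 1.416, -0.092]
contact_force: [-17.4, 1.0, 10.3]
opening: 0.0002
```

The drawer has stalled at 17 N, the end stop. Backing off and checking.

Emit:
servo_tool(deltas=[0,0,-0.3,0,0,0,0,0,0,-1,0,0,0,0,0,0,-2,0,0,0,0,0,-0.5,-3,0,0,0,0,0,-1.5,-3.5,0,0,0,0,0,-3,-3.5,0,0,0,0,0,-4,-3.5,0,0,0,0,0,-4,-3.5,0,0,0,0])

```text
time: 17.05
position: [0.5443, 0.05, 0.1107]
tool_rot: [1.534, 1.406, -0.092]
contact_force: [1.1, 0.9, -0.2]
opening: 0.0004
```

Run:
```python
from seat import *
o,r,t=cur(); print(t.round(4),o["contact_force"].round(1),np.abs(o["dq"]).max().round(4))
ims={}
for n in("scene","side","wrist"):
    im=capture(n)[:,:,::-1].copy(); ims[n]=im; cv2.imwrite(f"pics/f_{n}.png",im)
    for nm,lo,hi in(("orange",(8,150,130),(20,255,255)),("teal",(88,60,70),(106,255,255)),("blue",(107,100,60),(124,255,255)),("yellow",(22,100,120),(34,255,255))):
        try:print(n,nm,quad(im,lo,hi).tolist())
        except Exception as e: print(n,nm,"none")
# expected lip when shut: outer face at housing face .651
A=.651+.018; u=np.array([np.cos(YAW),np.sin(YAW),0]); lip=LIP+u*(A-LIP[0])
W=lambda q,l:R.from_euler('z',YAW).apply(np.array(q)/1e3)+l
for n in ims: print(n,"exp lip-in/out top",proj(n,W([[0,-75,4],[0,75,4],[-13,-75,4],[-13,75,4]],lip)).round(1).tolist(),"plate",proj(n,W([[5,-66,-2],[5,66,-2],[103,-66,-2],[103,66,-2]],lip)).round(1).tolist(),"fin top",proj(n,W([[27,0,24],[67,0,24]],lip)).round(1).tolist())
b,s_,f=[np.array(onz("scene",p,z)).round(3) for p,z in(((150,312),.085),((494,153),.122),((502,300),0))]
o0=cv2.imread("pics/scene0.png").astype(int)
for n,(x,y,w,h) in dict(bottle=(130,295,50,55),spacer=(462,143,45,65),funnel=(470,270,60,55)).items(): print(n,"mean diff",np.abs(ims["scene"][y:y+h,x:x+w].astype(int)-o0[y:y+h,x:x+w]).mean().round(2))
```

```text
[0.5443 0.05   0.1107] [ 1.1  0.9 -0.2] 0.0697
scene orange none
scene teal none
scene blue none
scene yellow none
side orange [[444, 122], [514, 118], [639, 240], [639, 261], [449, 133]]
side teal [[405, 239], [355, 245], [353, 235], [402, 232]]
side blue none
side yellow none
wrist orange [[464, 44], [463, 49], [179, 50], [179, 43]]
wrist teal none
wrist blue none
wrist yellow none
scene exp lip-in/out top [[312.2, 269.9], [399.0, 262.4], [311.5, 263.2], [397.8, 255.9]] plate [[317.7, 273.6], [393.9, 267.1], [323.1, 326.6], [403.1, 319.5]] fin top [[358.2, 274.7], [361.2, 296.4]]
side exp lip-in/out top [[351.2, 243.8], [342.2, 200.8], [344.2, 244.2], [336.0, 201.2]] plate [[353.2, 243.3], [345.1, 205.4], [404.9, 240.2], [392.1, 202.8]] fin top [[360.4, 211.8], [380.8, 210.7]]
wrist exp lip-in/out top [[464.1, 23.6], [173.4, 23.3], [463.1, 49.9], [174.6, 49.8]] plate [[443.4, 18.2], [194.2, 18.0], [450.2, -188.1], [186.5, -189.3]] fin top [[319.1, -56.3], [319.0, -152.9]]
bottle mean diff 4.05
spacer mean diff 3.23
funnel mean diff 5.12
```

Run:
```python
from seat import *
for n,(x,y,w,h) in dict(scene=(295,240,130,110),side=(330,190,90,65)).items():
    im=cv2.imread(f"pics/f_{n}.png")[y:y+h,x:x+w]; hs=cv2.cvtColor(im,cv2.COLOR_BGR2HSV)
    for nm,lo,hi in(("teal",(94,45,60),(106,255,255)),("blue",(108,45,60),(125,255,255)),("yellow",(22,35,120),(35,255,255)),("orange",(5,60,150),(20,255,255))):
        m=cv2.inRange(hs,np.array(lo),np.array(hi)); k,_=cv2.findContours(m,cv2.RETR_EXTERNAL,cv2.CHAIN_APPROX_NONE)
        k=[q for q in k if cv2.contourArea(q)>15]
        for q in sorted(k,key=cv2.contourArea)[-2:]: print(n,nm,cv2.contourArea(q),(cv2.approxPolyDP(cv2.convexHull(q),2.5,True)[:,0]+[x,y]).tolist())
a=cv2.cvtColor(cv2.imread("pics/scene0.png"),cv2.COLOR_BGR2GRAY);b=cv2.cvtColor(cv2.imread("pics/f_scene.png"),cv2.COLOR_BGR2GRAY)
for n,(x,y,w,h) in dict(bottle=(130,295,50,55),spacer=(462,143,45,65),funnel=(470,270,60,55)).items(): print(n,np.round(cv2.phaseCorrelate(a[y:y+h,x:x+w].astype(np.float32),b[y:y+h,x:x+w].astype(np.float32)),2))
```

```text
scene teal 4023.5 [[394, 268], [403, 320], [325, 327], [320, 274]]
scene blue 121.0 [[361, 275], [364, 297], [358, 296], [356, 277]]
scene yellow 129.5 [[385, 267], [328, 272], [331, 269], [376, 265]]
scene orange 66.5 [[328, 266], [313, 269], [313, 264], [325, 263]]
side teal 506.5 [[406, 241], [354, 245], [353, 235], [403, 232]]
side teal 1031.5 [[400, 226], [352, 229], [347, 206], [393, 204]]
side orange 46.0 [[350, 236], [350, 245], [346, 245], [344, 236]]Traceback (most recent call last):
  File "<stdin>", line 9, in <module>
    return _wrapfunc(a, 'round', decimals=decimals, out=out)
    return _wrapit(obj, method, *args, **kwds)
    conv = _array_converter(obj)
ValueError: setting an array element with a sequence. The requested array has an inhomogeneous shape after 1 dimensions. The detected shape was (2,) + inhomogeneous part.
```

Run:
```python
from h import *
a=cv2.cvtColor(cv2.imread("pics/scene0.png"),cv2.COLOR_BGR2GRAY).astype(np.float32);b=cv2.cvtColor(cv2.imread("pics/f_scene.png"),cv2.COLOR_BGR2GRAY).astype(np.float32)
for n,(x,y,w,h) in dict(bottle=(130,295,50,55),spacer=(462,143,45,65),funnel=(470,270,60,55)).items(): print(n,cv2.phaseCorrelate(a[y:y+h,x:x+w].copy(),b[y:y+h,x:x+w].copy()))
from cell import arm
print(arm.hand_in(), status.get_obs()["contact_force"])
```

```text
bottle ((-0.03581521645473629, -0.038217659783299496), 0.9814986461003622)
spacer ((0.5839061400939762, 0.03447620354371139), 0.977859283523795)
funnel ((-0.04989826406433906, 0.02505198711683576), 0.9920712807443407)
the job is handed in; nothing more can be done
the job is handed in; nothing more can be done
```

The cover is seated flat over the clipper and the drawer is pushed shut. I handed in at about 17 s of the 58 s allowed; no verdict was reported.

**How it went:** I gripped the fin and hooked the tongue about 8 mm under the lip at a 30° slant. I then swung the back edge down until the rails pushed back with 6 N, released, and pushed the drawer until it stopped against 17 N.

**Last checks:**
- **Drawer and cover:** after closing, the plate's corners in the scene and side views were within about 1–2 px of the places predicted for a flat cover in a shut drawer. The lip's outer edge was within 1 px in the wrist view.
- **Tongue:** measured 6–9 mm under the lip before closing.
- **Bystanders:** the bottle and funnel show no shift. The spacer shows 0.6 px, which I took to be a shadow change; the arm never went near it.
- **Clipper:** not checked after closing. I last saw it in the front compartment while the cover was being hooked, and nothing touched it.
- **Robot:** clear of everything at hand-in.

**What disagreed:**
- **Fingertip position:** the fingertips turned out to be about 14 mm behind the reported TCP, not 19 mm ahead of it. My first close therefore missed the fin and the second caught only its top. I then worked from offsets measured in the camera images.
- **Finger opening:** it read about 10 mm on the 12 mm fin.
- **Heights:** the cover sat about 2 mm lower than predicted at the lip and rails. The lip pressed down on the tongue with up to 10 N during the swing.
- **Slope:** the wrist fit gave −1.5° and the scene/side fit +1.1°, both inside the 3° limit.

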